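Set out the extraction bench: each container in its own spill tray

ROBOT

A 6-joint arm with a two-finger parallel gripper is mounted at the origin on the work surface. World frame = base frame: x ahead of the robot, y to its left, z up, the work surface at z = 0. Lengths are in mm, angles in rad, forces in N, time in s.
With the tool pointing down it reaches from about 350 to 875 mm from the base axis. Payload 4.2 kg.
Tool frame: the origin (TCP) lies at the very end of the fingers, on their centre line; the grasp point (between the pads) lies 19 mm behind it; z points along the fingers, y is the line along which they close (so a half turn about z gives the same grasp; the last joint's range is limited). The gripper opens to 85 mm and grips with 20 to 120 N. Pads are 22 mm wide; open, the fingers measure 114 mm over their backs; the gripper's body (76 mm by 85 mm) begins 54 mm behind the grasp point. The pads swing forward as they close: fully open they stand 13 mm farther back than shut.
Start: joints at [-0.924, 0.385, 0.008, 0, -1.194, -0.259], TCP at [236.359, -578.562, 231.312] pointing down, gripper open.
Joint ranges: [-3.14, 3.14], [-1.21, 2.06], [-1.07, 1.41], [-3.16, 2.05], [-2.99, -0.16], [-3.1, 3.1]. Speed limits (rad/s): [2.79, 2.79, 3.14, 3.14, 3.14, 3.14].

INTERFACE

Orientations are given as a unit quaternion [x, y, z, w].
In Python, from bench import read_state, get_image, camera_model, job_done gives the robot as it stands.
- The arm moves only by the shell command python3 -m handwheel 'ROWS'. ROWS is JSON, a list of rows, each a list of 7 numbers: the shift along the tool's x, y, z in m, then the turn, a rotation vector about the tool's x, y, z in rad, then the gripper's target within -1 to 1 (fully open at 1, half-way at 0, shut at -1). In form: [[dx, dy, dz, wx, wy, wz, jaw], ...]. A call has 1 to 10 rows; each row is the pose to reach, as a shift and turn from the pose commanded when the call began, along the tool's axes at that moment; what a row does not reach only later rows make up. A row lasts 1/8 s, in which the tool goes at most 62.5 mm and 10.7 degrees, less where a joint would pass 70% of its speed; a pose out of reach is approached as far as the arm can. A call with a gripper value outside its range is refused whole. The fingers move at their own pace and stop on an object; the grip force is fixed at half the most. Time passes only in rows, so rows that repeat a pose let the fingers close. It gives the time, the measured TCP pose, the force, the opening and the grip force at its end, in the units of the state.
- read_state(): the state, without advancing time (a new reading comes with each control period).
- get_image(name): name is "side" or "top"; returns (picture, depth): 480x640x3 uint8, blue, green, red; 480x640 float32, mm along the optical axis (not along the pixel's ray), 0 where there is no reading.
- camera_model(name): a dict with "K" (3x3 intrinsics, pixels), "rvec" (rotation vector, rad) and "tvec" (3), from world to camera coordinates, as OpenCV has them. Camera axes: x right, y down, z forward; pixel columns grow to the right and rows downward; lengths in mm; the calibration is good to about 2 mm. A picture is of the moment at which its call begins. camera_model takes no time and is no camera call.
- job_done(): hands the job in; it is judged then, once.
The state is a dict: "clock": time; "joints": joint angles; "joint_vel": joint speeds; "joint_efforts": joint torques, N m; "position": TCP position; "ee_rot": TCP orientation; "contact_force": force on the tool from outside, world axes, zero at the start; "wrist_torque": the same for the moment, N m; "gripper_width": finger opening in mm; "grasp_force": force on a finger pad.
Only numpy, scipy, OpenCV 4.12 (cv2) and the standard library are available. Lean on these libraries where they do the work, as an engineer would, in place of code of your own. Each camera call takes 0.05 s, during which the arm holds its last target. There are 200 camera calls.

TASK

Get the extraction bench ready: put the red-capped bottle, the blue-lidded jar, the square green-capped bottle and the yellow cartridge block each into the spill tray of its own colour, in any order. Each must end standing upright and flat on the tray's floor inside the lip, the square bottle and the block lined up with the sides of their trays; set them down rather than drop them. Leave the small glass vial and the glass flask where they stand.

Things in the scene. Friction and masses are not known exactly. Their poses are not given: they have to be found in the camera images.
- red_bottle: Small round amber glass bottle, body 44 mm in diameter up to 55 mm, with a red band, a sloping shoulder and a red cylindrical cap 34 mm in diameter from 70 to 100 mm above the underside (total height 100 mm, about 0.14 kg). Easily gripped by the cap. Stands upright, loose; origin at the centre of its underside, z up.
- blue_jar: Squat round white jar with a blue lid: body 56 mm in diameter, lid 58 mm in diameter from 40 to 60 mm above the underside (total height 60 mm, about 0.16 kg). Stands upright, loose; origin at the centre of its underside, z up.
- green_bottle: Square white plastic bottle with a green band, body 44 x 44 mm up to 55 mm, and a round green cap 34 mm in diameter from 65 to 95 mm above the underside (total height 95 mm, about 0.13 kg). Easily gripped by the cap. Stands upright, loose; origin at the centre of its underside, z up. x and y are square to its sides.
- yellow_rack: Yellow carrying block for four small white cartridges: block 76 mm (along its x) x 40 mm (along its y) x 30 mm high, two cartridges standing at each end of it up to 62 mm, and in the middle an upright yellow lifting tab 24 mm wide along x, 12 mm thick along y, reaching from the block to 95 mm above the underside; pinch the tab across its thickness (along y) near its top. About 0.15 kg. Stands upright, loose; origin at the centre of its underside, z up.
- red_tray: Round red spill tray, inside diameter 64 mm, outside 72 mm; place of the red-capped bottle. Fixed to the bench. Origin at the centre of its underside, z up; the floor inside is 3 mm above the origin, the lip is 4 mm thick and its top is 8 mm above the origin.
- blue_tray: Round blue spill tray, inside diameter 78 mm, outside 86 mm; place of the blue-lidded jar. Fixed to the bench. Origin at the centre of its underside, z up; the floor inside is 3 mm above the origin, the lip is 4 mm thick and its top is 8 mm above the origin.
- green_tray: Square green spill tray, inside 64 x 64 mm, outside 72 x 72 mm; place of the square green-capped bottle. Fixed to the bench. Origin at the centre of its underside, z up; the floor inside is 3 mm above the origin, the lip is 4 mm thick and its top is 8 mm above the origin. x and y are square to its sides.
- yellow_tray: Rectangular yellow spill tray, inside 96 mm (along its x) x 60 mm (along its y), outside 104 x 68 mm; place of the yellow cartridge block. Fixed to the bench. Origin at the centre of its underside, z up; the floor inside is 3 mm above the origin, the lip is 4 mm thick and its top is 8 mm above the origin.
- vial: Bystander: small clear glass vial with a white cap, 36 mm in diameter, 59 mm high, standing loose among the things; not to be disturbed. Origin at the centre of its underside.
- flask: Bystander: small clear conical glass flask, 54 mm in diameter at the base, 85 mm high, standing loose among the things; not to be disturbed. Origin at the centre of its underside.
Things that resemble listed ones, but are neither listed nor needed, are in the scene too. Of the things that look like the blue_jar, the largest one is meant.

How it is judged:
By the outcome, as a careful person would: the job done as asked, in the order asked, and still so for the second after the job is handed in, with the robot touching nothing.
It also fails if it takes over 120 s, if anything falls off the work surface, if the arm or the gripper's body presses on something with over 40 N, if the wrist force passes 120 N, or if a joint passes its speed limit or range.

## Working session

There is one attempt and no reset: what is moved stays moved. The work goes in short steps, Python scripts to look and compute and a shell command to move; the robot and the scene stay as the last step left them, time stands still between calls to the robot, and variables do not carry over. Pictures are saved under pics/ and viewed, at most 14 in all, crops included, and the job is handed in when it is done.

```bash
ls; mkdir -p pics
cat > h.py <<'E'
import numpy as np, cv2
from bench import *
from scipy.spatial.transform import Rotation as R
def cloud(name):
    img,d=get_image(name); m=camera_model(name)
    K=np.array(m["K"]); Rm=cv2.Rodrigues(np.array(m["rvec"],float))[0]; t=np.array(m["tvec"],float).ravel()
    v,u=np.mgrid[:480,:640]
    c=np.stack([(u-K[0,2])/K[0,0]*d,(v-K[1,2])/K[1,1]*d,d],-1)
    w=(c-t)@Rm; w[d==0]=np.nan
    return img,d,w
E
python3 - <<'E'
from h import *
for n in("top","side"):
    i,d,w=cloud(n); cv2.imwrite(f"pics/{n}0.png",i); np.savez(f"{n}0.npz",i=i,w=w); m=camera_model(n); print(m)
print(read_state())
E
```

```text
pics
{'K': array([[574.09953116,   0.        , 316.91923872],
       [  0.        , 574.09953116, 231.98548197],
       [  0.        ,   0.        ,   1.        ]]), 'rvec': array([ 2.12474302, -2.15038586,  0.24255555]), 'tvec': array([-17.89633383, 519.84856778, 932.11984376])}
{'K': array([[582.86581493,   0.        , 331.65812748],
       [  0.        , 582.86581493, 242.10200146],
       [  0.        ,   0.        ,   1.        ]]), 'rvec': array([ 0.8697532 , -2.6220933 ,  0.97322345]), 'tvec': array([398.82949539, 277.15377966, 862.76077512])}
{'clock': 0.1, 'joints': array([-9.24398877e-01,  3.85479451e-01,  6.75347183e-03, -4.07937636e-04,
       -1.19401585e+00, -2.58609855e-01]), 'joint_vel': array([ 0.00073742, -0.00181148,  0.00373589, -0.00148511,  0.00134858,
        0.00052567]), 'joint_efforts': array([-4.78451257e-04, -3.93320739e+01,  1.88928437e+01,  4.19790968e+00,
       -2.62533540e-03,  9.36771897e-06]), 'position': array([ 236.15220831, -578.09934903,  230.33159378]), 'ee_rot': array([-1.92607263e-01,  9.81275425e-01,  9.57740739e-04, -2.54797982e-04]), 'contact_force': array([ 0.41448585, -1.39525584, -0.35452417]), 'wrist_torque': array([ 0.03955637, -0.03629993,  0.00578664]), 'grasp_force': 0.0, 'gripper_width': 85.32374875300029}
```

View pics/top0.png

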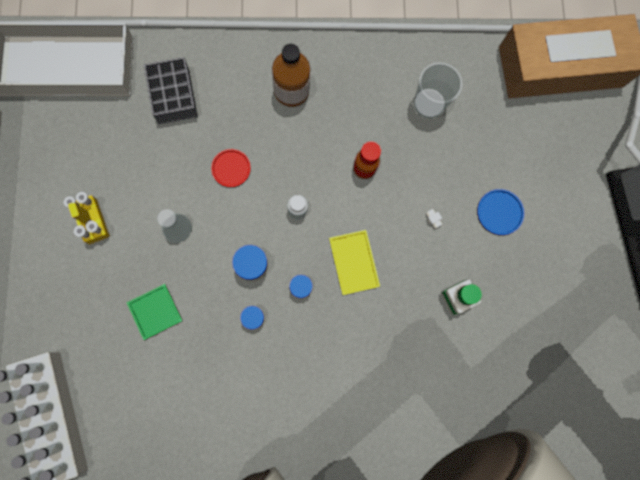

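View pics/side0.png

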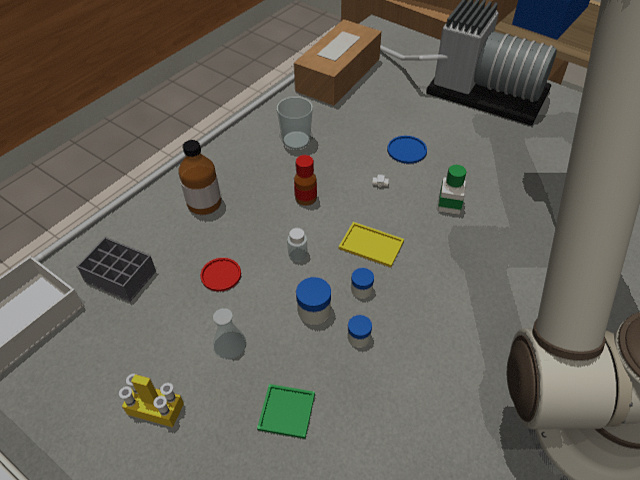

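Top view: the three blue-lidded candidates are at (250,262), (301,286) and (252,318). The one at (250,262) is clearly the largest, so it is the one meant. The red bottle is at (370,155), green at (470,295), the rack at (88,218), the vial at (297,205) and the flask at (167,220). The trays are red (231,168), blue (500,212), green (155,312) and yellow (354,262). Next I measure and make one crop.

```bash
cat >> h.py <<'E'
HUE={'red':((0,8),(172,180)),'blue':((100,125),),'green':((50,85),),'yellow':((22,35),)}
def seg(i,w,col,z0,z1,box=None):
    h=cv2.cvtColor(i,cv2.COLOR_BGR2HSV); m=np.zeros(h.shape[:2],bool)
    for a,b in HUE[col]: m|=(h[...,0]>=a)&(h[...,0]<=b)
    m&=(h[...,1]>130)&(h[...,2]>50)&(w[...,2]>z0)&(w[...,2]<z1)&(np.abs(w[...,1])<700)&(w[...,0]>150)&(w[...,0]<900)
    n,l,s,c=cv2.connectedComponentsWithStats(m.astype(np.uint8))
    out=[]
    for k in range(1,n):
        if s[k,4]>40:
            p=w[l==k]; (x,y),(a,b),ang=cv2.minAreaRect(p[:,:2].astype(np.float32))
            out.append((c[k].round().astype(int),s[k,4],np.round([x,y,a,b,ang],1),np.round(np.median(p[:,2]),1)))
    return out
E
python3 - <<'E'
from h import *
for n in("top","side"):
    f=np.load(n+"0.npz"); i,w=f['i'],f['w']
    for c in HUE:
        for z in((-8,14),(50 if c in('blue','yellow') else 82,115)):
            for o in seg(i,w,c,*z): print(n,c,z,*o)
    # everything between 20 and 120 high
    m=((w[...,2]>25)&(w[...,2]<300)).astype(np.uint8)
    k,l,s,c=cv2.connectedComponentsWithStats(m)
    for j in range(1,k):
        if s[j,4]>60: p=w[l==j]; print(n,'obj',c[j].round(),s[j,4],np.nanpercentile(p,[5,50,95],axis=0).round().tolist())
i=np.load("side0.npz")['i'][250:370,190:410]
cv2.imwrite("pics/crop.png",cv2.resize(i,None,fx=3.4,fy=3.4,interpolation=2))
E
```

```text
top red (-8, 14) [231 168] 1138 [648.  129.3  68.7  67.4   1.6] 4.1
top red (82, 115) [370 152] 339 [ 647.4 -113.9   31.5   32.    43.2] 100.3
top blue (-8, 14) [500 212] 1610 [ 562.6 -360.    81.5   84.4   43.1] 4.2
top blue (50, 115) [249 262] 877 [468.4  89.9  54.2  54.2  18. ] 60.6
top green (-8, 14) [154 312] 1651 [391.  257.   69.6  70.7  26.2] 4.4
top green (82, 115) [470 294] 322 [ 407.3 -268.3   28.2   32.9   18.7] 95.8
top yellow (-8, 14) [354 262] 2164 [473.3 -90.2 103.   67.5  12.2] 4.3
top yellow (50, 115) [ 78 212] 243 [552.3 372.1  24.1  12.5  18.9] 84.6
top obj [572.  52.] 9021 [[791.0, -599.0, 37.0], [839.0, -487.0, 80.0], [898.0, -387.0, 84.0]]
top obj [71. 54.] 2490 [[791.0, 319.0, 27.0], [878.0, 412.0, 42.0], [910.0, 529.0, 52.0]]
top obj [290.  74.] 1825 [[768.0, -9.0, 36.0], [785.0, 19.0, 102.0], [810.0, 47.0, 151.0]]
top obj [168.  87.] 1553 [[740.0, 200.0, 26.0], [791.0, 240.0, 38.0], [841.0, 277.0, 46.0]]
top obj [437.  86.] 1507 [[741.0, -274.0, 30.0], [786.0, -244.0, 66.0], [810.0, -207.0, 91.0]]
top obj [633. 166.] 1198 [[553.0, -623.0, 29.0], [618.0, -584
[... 2381 characters left out ...]
, 321.0, 27.0], [792.0, 364.0, 40.0], [908.0, 449.0, 52.0]]
side obj [362. 279.] 427 [[410.0, -9.0, 29.0], [426.0, 10.0, 40.0], [443.0, 23.0, 43.0]]
side obj [580. 378.] 17497 [[-16.0, 28.0, 47.0], [74.0, 73.0, 209.0], [142.0, 129.0, 285.0]]
side obj [313. 297.] 1167 [[441.0, 69.0, 31.0], [462.0, 98.0, 60.0], [489.0, 118.0, 63.0]]
side obj [225. 330.] 801 [[520.0, 213.0, 27.0], [530.0, 230.0, 55.0], [548.0, 242.0, 87.0]]
side obj [359. 327.] 494 [[359.0, 73.0, 30.0], [375.0, 91.0, 41.0], [392.0, 106.0, 43.0]]
side obj [149. 398.] 1817 [[516.0, 351.0, 28.0], [544.0, 377.0, 51.0], [579.0, 397.0, 95.0]]
side obj [  9. 470.] 403 [[496.0, 548.0, 27.0], [606.0, 551.0, 32.0], [651.0, 555.0, 227.0]]
```

View pics/crop.png

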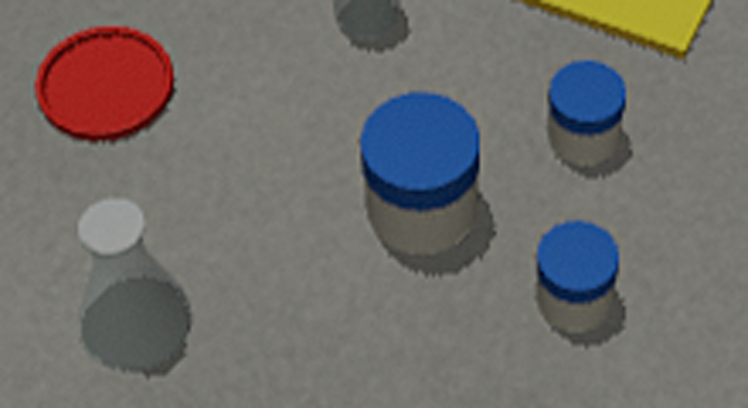

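The crop confirms it: the jar at top (250,262) has a 58 mm lid and stands 60 mm high. The others are about 35 mm across and 41 mm high. Now the yaw of the green bottle and the rack, plus a helper that works out the rows.

```bash
cat >> h.py <<'E'
def to(x,y,z,yaw):
    "row for TCP pose, tool down, closing direction (tool y) at yaw deg in world, nearest half turn"
    s=read_state(); C=R.from_quat(s['ee_rot']); yw=C.as_matrix()[:,1]; cur=np.degrees(np.arctan2(yw[1],yw[0]))
    yaw=cur+(yaw-cur+90)%180-90
    a=np.radians(yaw); Y=np.array([np.cos(a),np.sin(a),0]); Z=np.array([0,0,-1.]); X=np.cross(Y,Z)
    D=R.from_matrix(np.stack([X,Y,Z],1))
    rv=(C.inv()*D).as_rotvec(); sh=C.inv().apply(np.array([x,y,z])-s['position'])/1000
    print('row',sh.round(4),rv.round(4),'q6',s['joints'][5].round(2),'curyaw',cur.round(1),'n_rows>=',np.ceil(max(np.linalg.norm(sh)/.0625,np.degrees(np.linalg.norm(rv))/10.7)))
def st():
    s=read_state(); print(s['clock'].__round__(2),s['position'].round(1),s['contact_force'].round(1),round(s['gripper_width'],1),round(s['grasp_force'],1))
E
python3 - <<'E'
from h import *
for n,(b,zz) in {'green':((355,460,-320,-220),[(47,59),(-99,99)]),'rack':((490,610,320,420),[(20,33),(52,66),(70,99)])}.items():
  for z in zz:
    P=[]
    for c in("top","side"):
        w=np.load(c+"0.npz")['w'].reshape(-1,3); q=w[(w[:,0]>b[0])&(w[:,0]<b[1])&(w[:,1]>b[2])&(w[:,1]<b[3])&(w[:,2]>max(z[0],12))&(w[:,2]<z[1])]
        P.append(q); print(n,z,c,len(q),np.round(sum(cv2.minAreaRect(q[:,:2].astype(np.float32))[:2],())),round(cv2.minAreaRect(q[:,:2].astype(np.float32))[2],1))
    q=np.vstack(P).astype(np.float32)[:,:2]; print(n,z,cv2.minAreaRect(q))
i=np.load("top0.npz")['i']
a=cv2.resize(i[265:330,430:500],None,fx=5,fy=5,interpolation=2); b=cv2.resize(i[180:255,55:125],None,fx=5,fy=5,interpolation=2)[:325]
cv2.imwrite("pics/c2.png",np.hstack([a,b]))
E
```

```text
green (47, 59) top 281 [ 408. -268.   44.   45.] 24.5
green (47, 59) side 226 [ 404. -265.   44.   43.] 23.7Traceback (most recent call last):
  File "<stdin>", line 8, in <module>
cv2.error: OpenCV(4.12.0) /io/opencv/modules/imgproc/src/convhull.cpp:143: error: (-215:Assertion failed) total >= 0 && (depth == CV_32F || depth == CV_32S) in function 'convexHull'
```

Run:
```python
from h import *
for z in[(18,33),(52,66),(90,99)]:
    for c in("top","side"):
        w=np.load(c+"0.npz")['w'].reshape(-1,3); q=w[(w[:,0]>490)&(w[:,0]<610)&(w[:,1]>320)&(w[:,1]<420)&(w[:,2]>z[0])&(w[:,2]<z[1])]
        print(z,c,len(q),cv2.minAreaRect(np.ascontiguousarray(q[:,:2],dtype=np.float32)))
to(406.5,-267.5,180,114); st()
```

```text
(18, 33) top 494 ((552.5156860351562, 372.5907287597656), (77.1712646484375, 40.53439712524414), 20.831584930419922)
(18, 33) side 755 ((550.24853515625, 372.5225524902344), (77.46208190917969, 41.3757438659668), 21.240930557250977)
(52, 66) top 409 ((552.5040893554688, 373.05535888671875), (72.2999267578125, 38.764041900634766), 22.053234100341797)
(52, 66) side 565 ((551.0048217773438, 372.3100891113281), (71.82933807373047, 38.86104965209961), 20.900972366333008)
(90, 99) top 119 ((552.259033203125, 372.593994140625), (23.610774993896484, 12.86260986328125), 19.93745994567871)
(90, 99) side 166 ((550.37646484375, 372.8462829589844), (24.375629425048828, 12.60070514678955), 19.81009864807129)
row [-0.2751  0.2231  0.0507] [ 0.002  -0.0001 -0.0312] q6 -0.26 curyaw 112.2 n_rows>= 6.0
0.1 [ 236.2 -578.1  230.3] [ 0.4 -1.4 -0.4] 85.3 0.0
```

```bash
python3 -m handwheel '[[-0.275,0.223,0.05,0,0,-0.031,1],[-0.275,0.223,0.05,0,0,-0.031,1],[-0.275,0.223,0.05,0,0,-0.031,1],[-0.275,0.223,0.05,0,0,-0.031,1],[-0.275,0.223,0.05,0,0,-0.031,1],[-0.275,0.223,0.05,0,0,-0.031,1],[-0.275,0.223,0.05,0,0,-0.031,1],[-0.275,0.223,0.05,0,0,-0.031,1],[-0.275,0.223,0.05,0,0,-0.031,1]]'
python3 - <<'E'
from h import *
to(406.3,-267.5,64,114)
E
```

```text
clock: 1.23
position: [406.2, -268.9, 181.3]
ee_rot: [-0.207, 0.978, 0.0, -0.0]
contact_force: [-0.1, -0.3, -0.3]
gripper_width: 85.1
grasp_force: 0.0
row [-0.0007  0.0012  0.1173] [ 0.     -0.0001 -0.0017] q6 -0.9 curyaw 113.9 n_rows>= 2.0
```

```bash
python3 -m handwheel '[[-0.001,0.001,0.04,0,0,0,1],[-0.001,0.001,0.08,0,0,0,1],[-0.001,0.001,0.105,0,0,0,1],[-0.001,0.001,0.117,0,0,0,1],[-0.001,0.001,0.117,0,0,0,1],[-0.001,0.001,0.117,0,0,0,-1],[-0.001,0.001,0.117,0,0,0,-1],[-0.001,0.001,0.117,0,0,0,-1],[-0.001,0.001,0.117,0,0,0,-1],[-0.001,0.001,0.117,0,0,0,-1]]'
python3 -c "
from h import *
st()"
```

```text
clock: 2.48
position: [407.8, -267.1, 65.2]
ee_rot: [-0.208, 0.978, -0.001, 0.001]
contact_force: [-0.8, 1.0, 6.1]
gripper_width: 32.4
grasp_force: 59.3
2.48 [ 407.8 -267.1   65.2] [-0.8  1.   6.1] 32.4 59.3
```

```bash
python3 -m handwheel '[[0,0,-0.02,0,0,0,-1],[0,0,-0.06,0,0,0,-1],[0,0,-0.12,0,0,0,-1],[0,0,-0.13,0,0,0,-1],[0,0,-0.13,0,0,0,-1]]'
python3 - <<'E'
from h import *
st()
i,d,w=cloud("side"); cv2.imwrite("pics/g1.png",i[60:300,320:640]); i2,d2,w2=cloud("top"); cv2.imwrite("pics/g1t.png",i2)
b=(360,450,-320,-220)
for n,q in(("side",w),("top",w2)):
    q=q.reshape(-1,3); q=q[(q[:,0]>b[0])&(q[:,0]<b[1])&(q[:,1]>b[2])&(q[:,1]<b[3])&(q[:,2]>100)&(q[:,2]<188)]
    print(n,len(q),q[:,2].min())
    if len(q)>9: print(cv2.minAreaRect(np.ascontiguousarray(q[:,:2],dtype=np.float32)))
to(390.7,257,195,116.3+0)
E
```

```text
clock: 3.1
position: [406.9, -266.5, 194.3]
ee_rot: [-0.208, 0.978, 0.0, 0.0]
contact_force: [0.7, 0.9, -1.4]
gripper_width: 32.7
grasp_force: 59.8
3.1 [ 406.9 -266.5  194.3] [ 0.7  0.9 -1.4] 32.7 59.8
side 784 129.32454082436232
((404.3805847167969, -265.9842834472656), (44.42527770996094, 46.58634567260742), 24.64105987548828)
top 147 144.74986369774876
((404.5675048828125, -262.9517517089844), (45.95931625366211, 29.560945510864258), 19.901283264160156)
row [-0.1987  0.4843 -0.0016] [ 0.003  -0.0024 -0.0406] q6 -0.91 curyaw 114.0 n_rows>= 9.0
```

View pics/g1.png

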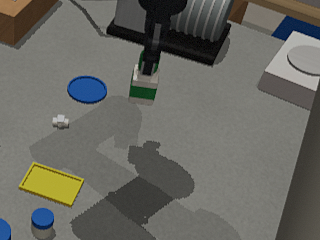

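The side crop shows the bottle hanging upright in the jaws at (145,85). Carrying it to the green tray.

```bash
python3 -m handwheel '[[-0.02,0.048,0,0,0,0,-1],[-0.042,0.102,0,0,0,0,-1],[-0.065,0.16,0,0,0,-0.01,-1],[-0.088,0.215,0,0,0,-0.02,-1],[-0.111,0.27,0,0,0,-0.03,-1],[-0.134,0.325,0,0,0,-0.04,-1],[-0.157,0.38,0,0,0,-0.04,-1],[-0.178,0.435,0,0,0,-0.04,-1],[-0.199,0.484,0,0,0,-0.04,-1],[-0.199,0.484,0,0,0,-0.04,-1]]'
python3 -m handwheel '[[0,0,0,0,0,0,-1],[0,0,0,0,0,0,-1]]' >/dev/null
python3 - <<'E'
from h import *
st(); to(391.3,256.8,70,116.3)
i,d,w=cloud("side"); i2,d2,w2=cloud("top")
for n,q,im in(("side",w,i),("top",w2,i2)):
    m=(q[...,0]>340)&(q[...,0]<440)&(q[...,1]>205)&(q[...,1]<310)&(q[...,2]>100)&(q[...,2]<188)
    p=q[m]; print(n,len(p),p[:,2].min(),cv2.minAreaRect(np.ascontiguousarray(p[:,:2],dtype=np.float32)))
E
```

```text
clock: 4.45
position: [391.4, 258.8, 192.1]
ee_rot: [-0.229, 0.973, -0.001, -0.001]
contact_force: [-0.2, -1.0, -1.1]
gripper_width: 32.4
grasp_force: 60.2
4.7 [391.8 254.9 193.6] [-0.2 -1.3  0.4] 32.7 60.2
row [-0.0006  0.002   0.1236] [-0.0008 -0.0018 -0.0016] q6 -2.04 curyaw 116.2 n_rows>= 2.0Traceback (most recent call last):
  File "<stdin>", line 6, in <module>
    return umr_minimum(a, axis, None, out, keepdims, initial, where)
ValueError: zero-size array to reduction operation minimum which has no identity
```

```bash
python3 -m handwheel '[[0,0.001,0.05,0,0,-0.002,-1],[0,0.001,0.09,0,0,-0.002,-1],[0,0.001,0.115,0,0,-0.002,-1],[0,0.001,0.12,0,0,-0.002,-1],[0,0.001,0.12,0,0,-0.002,-1],[0,0.001,0.12,0,0,-0.002,-1],[0,0.001,0.12,0,0,-0.002,-1]]'
python3 - <<'E'
from h import *
st(); to(391.3,256.8,68,116.3)
i,d,w=cloud("side"); i2,d2,w2=cloud("top")
q=w; m=(q[...,0]>340)&(q[...,0]<440)&(q[...,1]>205)&(q[...,1]<310)&(q[...,2]>20)&(q[...,2]<62)
p=q[m]; print(len(p),cv2.minAreaRect(np.ascontiguousarray(p[:,:2],dtype=np.float32)) if len(p)>5 else 0)
cv2.imwrite("pics/g2.png",cv2.resize(i[330:480,200:360],None,fx=4,fy=4))
E
```

```text
clock: 5.68
position: [392.1, 257.7, 75.3]
ee_rot: [-0.228, 0.974, 0.001, 0.001]
contact_force: [-0.4, -0.7, -1.9]
gripper_width: 32.3
grasp_force: 60.2
5.67 [392.1 257.7  75.3] [-0.4 -0.7 -1.9] 32.3 60.2
row [ 0.0011 -0.0004  0.0073] [0.001  0.0021 0.0018] q6 -2.04 curyaw 116.4 n_rows>= 1.0
0 0
```

View pics/g2.png

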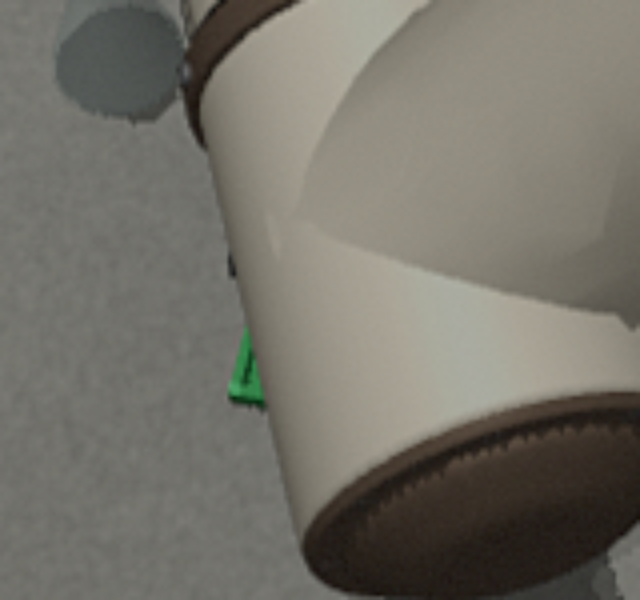

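The arm hides the tray (green corner at crop (245,380)), so I set the bottle down by force.

```bash
python3 -m handwheel '[[0.001,0,0.002,0,0,0,-1],[0.001,0,0.004,0,0,0,-1],[0.001,0,0.006,0,0,0,-1],[0.001,0,0.006,0,0,0,-1],[0.001,0,0.006,0,0,0,-1]]'; python3 -m handwheel '[[0,0,0.001,0,0,0,-1],[0,0,0.001,0,0,0,-1]]'
```

```text
clock: 6.4
position: [390.8, 256.7, 68.3]
ee_rot: [-0.228, 0.974, -0.0, -0.0]
contact_force: [0.4, 0.2, -0.8]
gripper_width: 32.3
grasp_force: 60.2
clock: 6.65
position: [391.0, 256.8, 68.2]
ee_rot: [-0.229, 0.974, -0.0, 0.0]
contact_force: [-1.4, -1.6, 7.1]
gripper_width: 32.6
grasp_force: 61.4
```

Contact at 7 N, so release and lift.

```bash
python3 -m handwheel '[[0,0,0,0,0,0,-0.5],[0,0,0,0,0,0,0],[0,0,0,0,0,0,1],[0,0,0,0,0,0,1],[0,0,0,0,0,0,1],[0,0,0,0,0,0,1],[0,0,-0.05,0,0,0,1],[0,0,-0.11,0,0,0,1],[0,0,-0.13,0,0,0,1],[0,0,-0.13,0,0,0,1]]'
python3 - <<'E'
from h import *
to(551.7,372.6,195,110.8)
E
```

```text
clock: 7.9
position: [391.3, 257.4, 198.9]
ee_rot: [-0.228, 0.974, 0.001, 0.002]
contact_force: [-0.6, -0.2, -1.1]
gripper_width: 85.5
grasp_force: 0.0
row [-0.1949  0.0318  0.0048] [0.0022 0.0039 0.0978] q6 -2.04 curyaw 116.4 n_rows>= 4.0
```

```bash
python3 -m handwheel '[[-0.05,0.01,0,0,0,0.03,1],[-0.1,0.02,0,0,0,0.06,1],[-0.15,0.025,0,0,0,0.098,1],[-0.195,0.032,0.005,0,0,0.098,1],[-0.195,0.032,0.005,0,0,0.098,1],[-0.195,0.032,0.005,0,0,0.098,1],[-0.195,0.032,0.005,0,0,0.098,1]]'
python3 - <<'E'
from h import *
to(551.7,372.6,69,110.8)
for n in("side","top"):
    q=cloud(n)[2]
    for z in((30,60),(80,100)):
        m=(q[...,0]>340)&(q[...,0]<440)&(q[...,1]>205)&(q[...,1]<310)&(q[...,2]>z[0])&(q[...,2]<z[1])
        p=q[m]; print(n,z,len(p),cv2.minAreaRect(np.ascontiguousarray(p[:,:2],dtype=np.float32)) if len(p)>5 else 0)
        if len(p): print(np.percentile(p[:,2],98))
E
```

```text
clock: 8.78
position: [550.3, 371.5, 192.3]
ee_rot: [-0.181, 0.984, -0.0, -0.0]
contact_force: [-0.1, 0.5, 0.3]
gripper_width: 85.6
grasp_force: 0.0
row [-0.0018  0.0006  0.1233] [-0.0002 -0.0007  0.    ] q6 -2.04 curyaw 110.8 n_rows>= 2.0
side (30, 60) 597 ((389.64532470703125, 254.66909790039062), (45.00588607788086, 44.83470153808594), 26.84770393371582)
59.848638930331475
side (80, 100) 500 ((389.8102111816406, 254.54026794433594), (32.63017654418945, 33.786964416503906), 63.45142364501953)
99.9040558161307
top (30, 60) 352 ((391.650146484375, 254.22637939453125), (44.910343170166016, 45.775062561035156), 26.659597396850586)
59.8545425700548
top (80, 100) 335 ((391.5455627441406, 253.43199157714844), (32.75106430053711, 32.38275146484375), 20.78266716003418)
99.9180786866032
```

The green bottle is seated, 3 mm off centre (10 mm to spare) and aligned. Now grip the rack tab.

```bash
python3 -m handwheel '[[-0.001,0.001,0.04,0,0,0,1],[-0.001,0.001,0.08,0,0,0,1],[-0.001,0.001,0.11,0,0,0,1],[-0.001,0.001,0.123,0,0,0,1],[-0.001,0.001,0.123,0,0,0,1],[-0.001,0.001,0.123,0,0,0,0],[-0.001,0.001,0.123,0,0,0,-1],[-0.001,0.001,0.123,0,0,0,-1],[-0.001,0.001,0.123,0,0,0,-1],[-0.001,0.001,0.123,0,0,0,-1]]';python3 -m handwheel '[[0,0,0,0,0,0,-1],[0,0,0,0,0,0,-1]]'
```

```text
clock: 10.12
position: [551.9, 373.4, 69.7]
ee_rot: [-0.18, 0.984, 0.0, 0.0]
contact_force: [-0.1, 0.5, 1.8]
gripper_width: 11.0
grasp_force: 61.7
clock: 10.38
position: [551.9, 373.5, 69.7]
ee_rot: [-0.18, 0.984, 0.0, 0.0]
contact_force: [-0.5, -0.0, 3.0]
gripper_width: 11.3
grasp_force: 61.8
```

```bash
python3 -m handwheel '[[0,0,-0.02,0,0,0,-1],[0,0,-0.06,0,0,0,-1],[0,0,-0.12,0,0,0,-1],[0,0,-0.13,0,0,0,-1],[0,0,-0.13,0,0,0,-1]]'
python3 - <<'E'
from h import *
to(473.8,-90.8,195,102.1)
E
```

```text
clock: 11.0
position: [551.5, 373.5, 199.3]
ee_rot: [-0.18, 0.984, 0.001, 0.0]
contact_force: [-0.2, 0.1, -2.1]
gripper_width: 10.8
grasp_force: 61.3
row [ 0.2372 -0.4066  0.0038] [1.100e-03 1.000e-04 1.512e-01] q6 -2.05 curyaw 110.8 n_rows>= 8.0
```

```bash
python3 -m handwheel '[[0.026,-0.044,0,0,0,0.02,-1],[0.053,-0.09,0,0,0,0.04,-1],[0.08,-0.136,0,0,0,0.06,-1],[0.107,-0.182,0,0,0,0.08,-1],[0.134,-0.23,0,0,0,0.1,-1],[0.16,-0.275,0,0,0,0.12,-1],[0.187,-0.32,0,0,0,0.14,-1],[0.213,-0.365,0.004,0,0,0.151,-1],[0.237,-0.406,0.004,0,0,0.151,-1],[0.237,-0.406,0.004,0,0,0.151,-1]]'
python3 -m handwheel '[[0,0,0,0,0,0,-1],[0,0,0,0,0,0,-1],[0,0,0,0,0,0,-1]]'
python3 - <<'E'
from h import *
to(473.8,-90.8,80,102.1)
i,d,q=cloud("side"); m=(q[...,0]>400)&(q[...,0]<550)&(q[...,1]>-160)&(q[...,1]<-20)&(q[...,2]>110)&(q[...,2]<163)
p=q[m]; print(len(p),p[:,2].min(),cv2.minAreaRect(np.ascontiguousarray(p[:,:2],dtype=np.float32)))
cv2.imwrite("pics/y1.png",cv2.resize(i[100:300,250:490],None,fx=3,fy=3))
E
```

```text
clock: 12.25
position: [471.9, -92.7, 192.9]
ee_rot: [-0.103, 0.995, 0.0, -0.003]
contact_force: [0.4, 0.3, -1.4]
gripper_width: 10.7
grasp_force: 61.2
clock: 12.62
position: [474.4, -89.4, 195.1]
ee_rot: [-0.107, 0.994, 0.0, -0.0]
contact_force: [-0.3, -0.8, -0.7]
gripper_width: 10.7
grasp_force: 61.2
row [ 0.0009 -0.0013  0.1151] [ 0.0001 -0.0004  0.0023] q6 -1.51 curyaw 102.2 n_rows>= 2.0
1006 126.10631876635821 ((472.5224304199219, -89.43110656738281), (75.69164276123047, 43.18101119995117), 11.980976104736328)
```

View pics/y1.png

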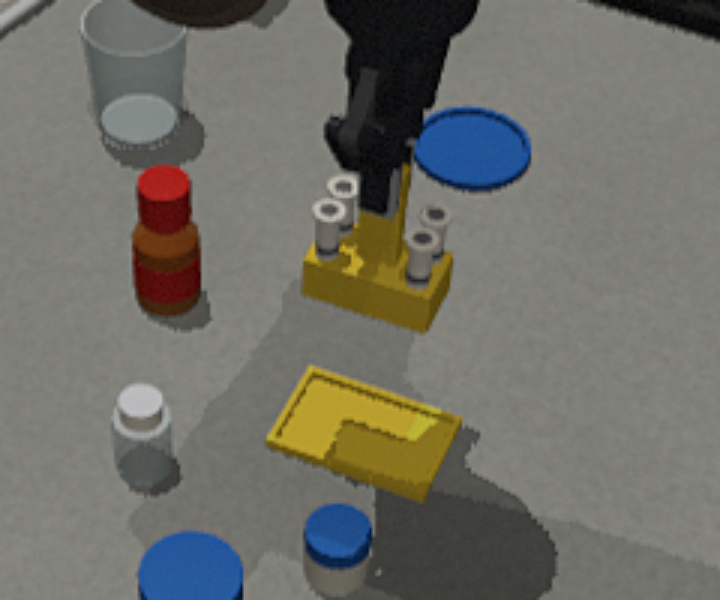

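The rack hangs level and parallel to its tray (crop (375,260) above (365,430)). Lowering it.

```bash
python3 -m handwheel '[[0,0,0.05,0,0,0,-1],[0.001,-0.001,0.09,0,0,0,-1],[0.001,-0.001,0.11,0,0,0,-1],[0.001,-0.001,0.116,0,0,0,-1],[0.001,-0.001,0.117,0,0,0,-1],[0.001,-0.001,0.118,0,0,0,-1],[0.001,-0.001,0.119,0,0,0,-1],[0.001,-0.001,0.12,0,0,0,-1],[0.001,-0.001,0.12,0,0,0,-1]]'; python3 -m handwheel '[[0,0,0.001,0,0,0,-1],[0,0,0.002,0,0,0,-1],[0,0,0.002,0,0,0,-1]]'
```

```text
clock: 13.8
position: [473.5, -91.5, 75.4]
ee_rot: [-0.106, 0.994, 0.0, 0.0]
contact_force: [-0.8, -1.3, -0.5]
gripper_width: 10.8
grasp_force: 61.2
clock: 14.18
position: [473.4, -91.5, 73.2]
ee_rot: [-0.106, 0.994, -0.0, -0.0]
contact_force: [-0.2, -1.1, -0.9]
gripper_width: 10.8
grasp_force: 61.2
```

```bash
python3 -m handwheel '[[0,0,0.001,0,0,0,-1],[0,0,0.001,0,0,0,-1],[0,0,0.001,0,0,0,-1]]'
```

```text
clock: 14.55
position: [473.6, -91.5, 72.7]
ee_rot: [-0.106, 0.994, -0.0, 0.0]
contact_force: [-0.3, 0.3, 3.7]
gripper_width: 10.7
grasp_force: 61.9
```

```bash
python3 -m handwheel '[[0,0,0,0,0,0,-0.5],[0,0,0,0,0,0,0],[0,0,0,0,0,0,1],[0,0,0,0,0,0,1],[0,0,0,0,0,0,1],[0,0,-0.04,0,0,0,1],[0,0,-0.10,0,0,0,1],[0,0,-0.12,0,0,0,1],[0,0,-0.12,0,0,0,1],[0,0,-0.12,0,0,0,1]]'
python3 - <<'E'
from h import *
to(647,-113.7,190,100); to(468,90.5,190,120)
E
```

```text
clock: 15.8
position: [472.6, -91.4, 191.1]
ee_rot: [-0.106, 0.994, 0.0, -0.001]
contact_force: [0.4, -0.5, -0.3]
gripper_width: 85.2
grasp_force: 0.0
row [-0.1659 -0.0584  0.0006] [ 0.0007 -0.0023  0.0369] q6 -1.51 curyaw 102.1 n_rows>= 3.0
row [-0.0337  0.1788  0.0011] [ 0.0011 -0.0021 -0.3121] q6 -1.51 curyaw 102.1 n_rows>= 3.0
```

```bash
python3 -m handwheel '[[-0.055,-0.02,0,0,0,0,1],[-0.11,-0.04,0,0,0,0,1],[-0.166,-0.058,0,0,0,0,1],[-0.166,-0.058,0,0,0,0,1],[-0.166,-0.058,0,0,0,0,1],[-0.166,-0.058,0,0,0,0,1]]'
python3 - <<'E'
from h import *
to(647,-113.7,69,102.1)
for n in("side","top"):
    q=cloud(n)[2]
    for z in((18,62),(88,103)):
        m=(q[...,0]>400)&(q[...,0]<550)&(q[...,1]>-160)&(q[...,1]<-20)&(q[...,2]>z[0])&(q[...,2]<z[1])
        p=q[m]; print(n,z,len(p),cv2.minAreaRect(np.ascontiguousarray(p[:,:2],dtype=np.float32)) if len(p)>5 else 0, np.percentile(p[:,2],98) if len(p) else 0)
E
```

```text
clock: 16.55
position: [646.8, -113.2, 192.2]
ee_rot: [-0.106, 0.994, 0.0, -0.0]
contact_force: [-0.5, -0.4, 0.0]
gripper_width: 85.4
grasp_force: 0.0
row [-0.0002 -0.0006  0.1232] [ 0.0002 -0.0009  0.0008] q6 -1.43 curyaw 102.1 n_rows>= 2.0
side (18, 62) 869 ((472.1438293457031, -92.06011962890625), (75.85745239257812, 43.09637451171875), 11.961854934692383) 60.57477468222498
side (88, 103) 121 ((472.35430908203125, -91.73934173583984), (23.867464065551758, 14.803404808044434), 8.391843795776367) 100.92274693768806
top (18, 62) 590 ((474.7873229980469, -91.94815063476562), (76.57038116455078, 40.37406539916992), 11.907028198242188) 60.63407390500495
top (88, 103) 122 ((474.3912353515625, -92.29145050048828), (23.601905822753906, 13.004491806030273), 11.696065902709961) 102.27103236605949
```

The rack sits at (473.5,-92) with yaw 11.9°, well placed. Now grip the red bottle by its cap.

```bash
python3 -m handwheel '[[0,0,0.04,0,0,0,1],[0,0,0.08,0,0,0,1],[0,0,0.11,0,0,0,1],[0,0,0.123,0,0,0,1],[0,0,0.123,0,0,0,1],[0,0,0.123,0,0,0,0],[0,0,0.123,0,0,0,-1],[0,0,0.123,0,0,0,-1],[0,0,0.123,0,0,0,-1],[0,0,0.123,0,0,0,-1]]'; python3 -m handwheel '[[0,0,-0.02,0,0,0,-1],[0,0,-0.06,0,0,0,-1],[0,0,-0.12,0,0,0,-1],[0,0,-0.13,0,0,0,-1],[0,0,-0.13,0,0,0,-1]]'
python3 - <<'E'
from h import *
to(648.7,128.7,197,102.1)
E
```

```text
clock: 17.9
position: [648.9, -113.2, 70.5]
ee_rot: [-0.106, 0.994, -0.0, 0.001]
contact_force: [0.2, 1.1, 6.3]
gripper_width: 32.4
grasp_force: 59.6
clock: 18.52
position: [647.6, -113.1, 199.0]
ee_rot: [-0.105, 0.994, 0.0, -0.0]
contact_force: [-0.4, 0.7, -1.6]
gripper_width: 32.3
grasp_force: 59.6
row [-0.0518  0.2362  0.0023] [0.0009 0.     0.0001] q6 -1.43 curyaw 102.1 n_rows>= 4.0
```

```bash
python3 -m handwheel '[[-0.01,0.046,0,0,0,0,-1],[-0.021,0.096,0,0,0,0,-1],[-0.032,0.146,0,0,0,0,-1],[-0.043,0.196,0,0,0,0,-1],[-0.052,0.236,0,0,0,0,-1],[-0.052,0.236,0,0,0,0,-1],[-0.052,0.236,0,0,0,0,-1],[-0.052,0.236,0,0,0,0,-1]]'
python3 - <<'E'
from h import *
to(648.7,128.7,80,102.1)
i,d,q=cloud("side"); m=(q[...,0]>590)&(q[...,0]<710)&(q[...,1]>70)&(q[...,1]<190)&(q[...,2]>90)&(q[...,2]<180)
p=q[m]; print(len(p),p[:,2].min(),cv2.minAreaRect(np.ascontiguousarray(p[:,:2],dtype=np.float32)))
cv2.imwrite("pics/r1.png",cv2.resize(i[130:330,130:330],None,fx=3,fy=3))
E
```

```text
clock: 19.52
position: [648.8, 127.1, 198.2]
ee_rot: [-0.105, 0.994, -0.0, -0.001]
contact_force: [-0.2, -0.3, -1.0]
gripper_width: 32.6
grasp_force: 59.8
row [-0.0004  0.0016  0.1182] [-0.0003 -0.0021 -0.0008] q6 -1.8 curyaw 102.1 n_rows>= 2.0
620 127.78555521626468 ((637.7344970703125, 131.871337890625), (44.456233978271484, 26.093915939331055), 58.03924560546875)
```

View pics/r1.png

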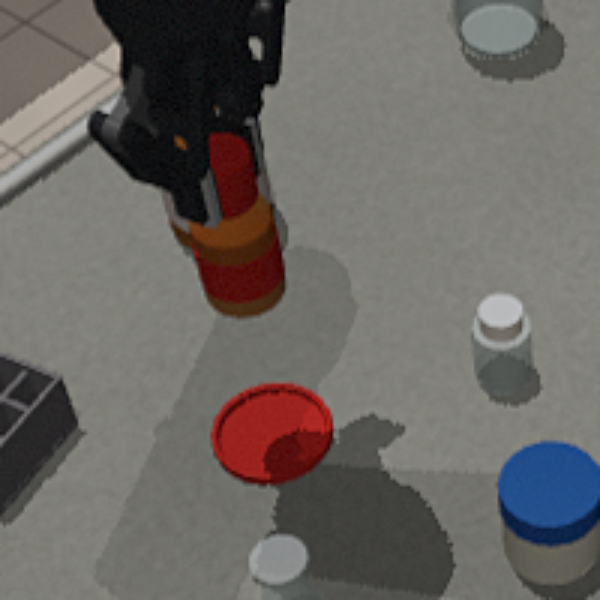

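The red bottle hangs at crop (240,240) with the tray at (272,432). Lowering it.

```bash
python3 -m handwheel '[[0,0.001,0.05,0,0,0,-1],[0,0.001,0.09,0,0,0,-1],[0,0.001,0.112,0,0,0,-1],[0,0.001,0.119,0,0,0,-1],[0,0.001,0.12,0,0,0,-1],[0,0.001,0.121,0,0,0,-1],[0,0.001,0.122,0,0,0,-1],[0,0.001,0.122,0,0,0,-1],[0,0.001,0.122,0,0,0,-1]]'; python3 -m handwheel '[[0,0,0.001,0,0,0,-1],[0,0,0.002,0,0,0,-1],[0,0,0.002,0,0,0,-1]]'
```

```text
clock: 20.7
position: [649.1, 129.5, 77.6]
ee_rot: [-0.106, 0.994, 0.0, 0.0]
contact_force: [0.1, 0.2, -0.3]
gripper_width: 32.2
grasp_force: 59.8
clock: 21.08
position: [649.0, 129.3, 75.1]
ee_rot: [-0.106, 0.994, -0.0, -0.0]
contact_force: [-0.5, -0.2, -1.5]
gripper_width: 32.3
grasp_force: 59.8
```

```bash
python3 -m handwheel '[[0,0,0.001,0,0,0,-1],[0,0,0.002,0,0,0,-1],[0,0,0.002,0,0,0,-1],[0,0,0.002,0,0,0,-1]]'
```

```text
clock: 21.58
position: [649.1, 129.4, 73.6]
ee_rot: [-0.106, 0.994, -0.0, 0.0]
contact_force: [-0.7, 1.0, 0.9]
gripper_width: 32.5
grasp_force: 60.0
```

```bash
python3 -m handwheel '[[0,0,0.001,0,0,0,-1],[0,0,0.001,0,0,0,-1],[0,0,0.001,0,0,0,-1]]'
```

```text
clock: 21.95
position: [649.3, 129.4, 73.6]
ee_rot: [-0.106, 0.994, -0.0, 0.001]
contact_force: [-2.3, 0.2, 5.3]
gripper_width: 32.7
grasp_force: 60.2
```

```bash
python3 -m handwheel '[[0,0,0,0,0,0,-0.5],[0,0,0,0,0,0,0],[0,0,0,0,0,0,1],[0,0,0,0,0,0,1],[0,0,0,0,0,0,1],[0,0,-0.04,0,0,0,1],[0,0,-0.10,0,0,0,1],[0,0,-0.12,0,0,0,1],[0,0,-0.12,0,0,0,1],[0,0,-0.12,0,0,0,1]]'
python3 - <<'E'
from h import *
to(468,90.5,150,120)
E
```

```text
clock: 23.2
position: [648.0, 129.1, 190.5]
ee_rot: [-0.106, 0.994, -0.0, -0.002]
contact_force: [0.3, 0.5, -0.9]
gripper_width: 85.6
grasp_force: 0.0
row [0.184 0.    0.041] [ 0.0005 -0.0031 -0.3121] q6 -1.8 curyaw 102.1 n_rows>= 4.0
```

```bash
python3 -m handwheel '[[0.05,0,0,0,0,-0.1,1],[0.1,0,0,0,0,-0.2,1],[0.15,0,0.02,0,0,-0.312,1],[0.184,0,0.041,0,0,-0.312,1],[0.184,0,0.041,0,0,-0.312,1],[0.184,0,0.041,0,0,-0.312,1],[0.184,0,0.041,0,0,-0.312,1]]'
python3 - <<'E'
from h import *
to(468,90.5,27,120)
for n in("side","top"):
    i,d,q=cloud(n)
    for z in((15,62),(90,106)):
        m=(q[...,0]>600)&(q[...,0]<700)&(q[...,1]>80)&(q[...,1]<180)&(q[...,2]>z[0])&(q[...,2]<z[1])
        p=q[m]; print(n,z,len(p),cv2.minAreaRect(np.ascontiguousarray(p[:,:2],dtype=np.float32)) if len(p)>5 else 0, np.percentile(p[:,2],50) if len(p) else 0)
E
```

```text
clock: 24.08
position: [470.2, 91.1, 151.3]
ee_rot: [-0.259, 0.966, -0.0, 0.0]
contact_force: [-0.1, -0.5, 0.0]
gripper_width: 85.4
grasp_force: 0.0
row [0.0023 0.0006 0.1243] [-0.0002  0.0005  0.0002] q6 -1.58 curyaw 120.0 n_rows>= 2.0
side (15, 62) 494 ((641.3907470703125, 133.01034545898438), (44.5800666809082, 32.06083679199219), 55.12197494506836) 42.77281955766787
side (90, 106) 337 ((647.8111572265625, 128.7055206298828), (33.6406135559082, 34.049835205078125), 19.187564849853516) 103.10226219981293
top (15, 62) 18 ((657.8342895507812, 110.69033813476562), (17.894983291625977, 4.149063587188721), 22.65509033203125) 58.182948577080005
top (90, 106) 171 ((656.4012451171875, 126.9240951538086), (33.032073974609375, 19.431501388549805), 75.42630004882812) 103.36467250296383
```

The red bottle is seated: top at 103 mm, centre (648,129). Now the jar.

```bash
python3 -m handwheel '[[0.002,0,0.03,0,0,0,1],[0.002,0,0.06,0,0,0,1],[0.002,0,0.09,0,0,0,1],[0.002,0,0.115,0,0,0,1],[0.002,0,0.124,0,0,0,1],[0.002,0,0.124,0,0,0,1],[0.002,0,0.124,0,0,0,-1],[0.002,0,0.124,0,0,0,-1],[0.002,0,0.124,0,0,0,-1],[0.002,0,0.124,0,0,0,-1]]'; python3 -m handwheel '[[0,0,0,0,0,0,-1],[0,0,-0.02,0,0,0,-1],[0,0,-0.06,0,0,0,-1],[0,0,-0.12,0,0,0,-1],[0,0,-0.14,0,0,0,-1],[0,0,-0.14,0,0,0,-1]]'
python3 - <<'E'
from h import *
to(562,-360.3,168,120)
E
```

```text
clock: 25.42
position: [468.3, 90.2, 28.7]
ee_rot: [-0.259, 0.966, 0.0, 0.001]
contact_force: [-2.0, 0.8, 5.7]
gripper_width: 56.8
grasp_force: 63.4
clock: 26.18
position: [468.0, 90.1, 169.1]
ee_rot: [-0.259, 0.966, 0.001, 0.002]
contact_force: [-0.1, 0.2, -1.0]
gripper_width: 56.5
grasp_force: 64.0
row [ 1.438e-01 -4.371e-01  3.000e-04] [0.0003 0.0049 0.    ] q6 -1.58 curyaw 120.0 n_rows>= 8.0
```

```bash
python3 -m handwheel '[[0.016,-0.047,0,0,0,0,-1],[0.033,-0.1,0,0,0,0,-1],[0.05,-0.152,0,0,0,0,-1],[0.067,-0.204,0,0,0,0,-1],[0.084,-0.256,0,0,0,0,-1],[0.101,-0.308,0,0,0,0,-1],[0.118,-0.36,0,0,0,0,-1],[0.133,-0.405,0,0,0,0,-1],[0.144,-0.437,0,0,0,0,-1],[0.144,-0.437,0,0,0,0,-1]]';python3 -m handwheel '[[0,0,0,0,0,0,-1],[0,0,0,0,0,0,-1],[0,0,0,0,0,0,-1]]'
python3 - <<'E'
from h import *
to(562,-360.3,40,120)
i,d,q=cloud("side"); m=(q[...,0]>500)&(q[...,0]<620)&(q[...,1]>-420)&(q[...,1]<-300)&(q[...,2]>90)&(q[...,2]<180)
p=q[m]; print(len(p),p[:,2].min())
cv2.imwrite("pics/b1.png",cv2.resize(i[40:240,290:490],None,fx=3,fy=3))
E
```

```text
clock: 27.42
position: [560.0, -362.5, 163.7]
ee_rot: [-0.257, 0.966, 0.002, -0.002]
contact_force: [-1.0, 0.4, -1.2]
gripper_width: 56.8
grasp_force: 64.4
clock: 27.8
position: [561.4, -359.8, 167.5]
ee_rot: [-0.26, 0.966, 0.0, 0.0]
contact_force: [-0.2, 0.2, -0.8]
gripper_width: 56.8
grasp_force: 64.4
row [-0.0003 -0.0007  0.1275] [0.     0.0002 0.0014] q6 -0.72 curyaw 120.1 n_rows>= 3.0
443 138.28770832930059
```

View pics/b1.png

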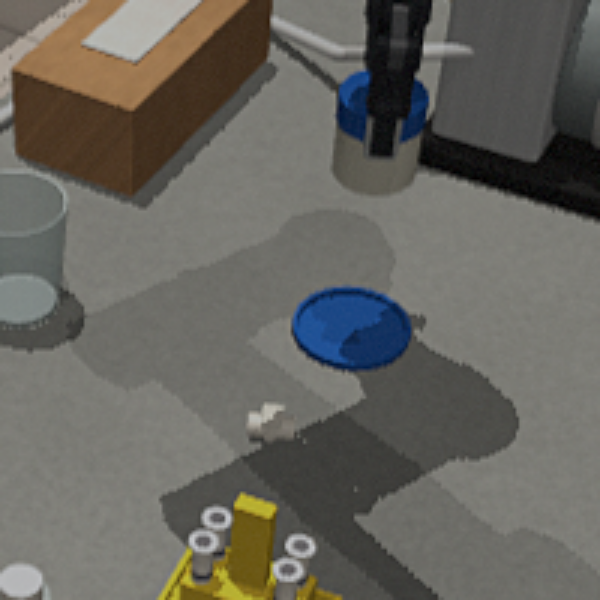

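The jar hangs upright at crop (380,130) with the tray at (352,328). Lowering it.

```bash
python3 -m handwheel '[[0,-0.001,0.05,0,0,0,-1],[0,-0.001,0.09,0,0,0,-1],[0,-0.001,0.12,0,0,0,-1],[0,-0.001,0.13,0,0,0,-1],[0,-0.001,0.131,0,0,0,-1],[0,-0.001,0.132,0,0,0,-1],[0,-0.001,0.133,0,0,0,-1],[0,-0.001,0.133,0,0,0,-1],[0,-0.001,0.133,0,0,0,-1]]'; python3 -m handwheel '[[0,0,0.001,0,0,0,-1],[0,0,0.002,0,0,0,-1],[0,0,0.002,0,0,0,-1],[0,0,0.002,0,0,0,-1]]'
```

```text
clock: 28.98
position: [561.9, -361.7, 34.7]
ee_rot: [-0.259, 0.966, -0.0, 0.0]
contact_force: [-0.1, 0.9, -1.1]
gripper_width: 56.5
grasp_force: 64.4
clock: 29.48
position: [561.8, -361.6, 32.3]
ee_rot: [-0.259, 0.966, 0.0, -0.0]
contact_force: [-0.2, 0.3, -0.8]
gripper_width: 56.2
grasp_force: 64.4
```

```bash
python3 -m handwheel '[[0,0,0.001,0,0,0,-1],[0,0,0.001,0,0,0,-1],[0,0,0.001,0,0,0,-1]]'
```

```text
clock: 29.85
position: [561.8, -361.7, 31.8]
ee_rot: [-0.259, 0.966, -0.0, 0.0]
contact_force: [-1.4, 0.7, 2.6]
gripper_width: 56.2
grasp_force: 64.4
```

```bash
python3 -m handwheel '[[0,0,0,0,0,0,0.4],[0,0,0,0,0,0,1],[0,0,0,0,0,0,1],[0,0,0,0,0,0,1],[0,0,-0.03,0,0,0,1],[0,0,-0.07,0,0,0,1],[0,0,-0.13,0,0,0,1],[0,0,-0.18,0,0,0,1],[0,0,-0.18,0,0,0,1],[0,0,-0.18,0,0,0,1]]'
python3 -m handwheel '[[0.06,-0.05,0,0,0,0,1],[0.12,-0.1,0,0,0,0,1],[0.15,-0.12,0,0,0,0,1],[0.15,-0.12,0,0,0,0,1],[0.15,-0.12,0,0,0,0,1]]'
python3 - <<'E'
from h import *
B={'red':(648.5,128.7),'blue':(562,-360.3),'green':(390.7,257),'yellow':(473.8,-91)}
for n in("side","top"):
    i,d,q=cloud(n); cv2.imwrite(f"pics/end_{n}.png",i)
    for c,(x,y) in B.items():
        for z in((18,62),(55,66) if c=='blue' else (88,106)):
            m=(abs(q[...,0]-x)<55)&(abs(q[...,1]-y)<55)&(q[...,2]>z[0])&(q[...,2]<z[1]); p=q[m]
            if len(p)>5: r=cv2.minAreaRect(np.ascontiguousarray(p[:,:2],dtype=np.float32)); print(n,c,z,np.round(r[0]),np.round(r[1]),round(r[2],1),np.percentile(p[:,2],[50,95]).round(1))
    f=np.load(n+"0.npz")['w']
    for nm,(x,y,r) in {'vial':(565,11,30),'flask':(535,222,40)}.items():
        print(n,nm,[np.round(np.mean(a[(abs(a[...,0]-x)<r)&(abs(a[...,1]-y)<r)&(a[...,2]>30)],0),1).tolist() for a in(f,q)])
E
```

```text
clock: 31.1
position: [561.3, -361.2, 210.8]
ee_rot: [-0.259, 0.966, 0.001, -0.0]
contact_force: [-0.5, -0.5, -1.4]
gripper_width: 85.2
grasp_force: 0.0
clock: 31.72
position: [491.1, -540.4, 208.9]
ee_rot: [-0.258, 0.966, 0.002, -0.001]
contact_force: [0.8, 0.7, 0.0]
gripper_width: 85.6
grasp_force: 0.0
side red (18, 62) [641. 133.] [45. 32.] 58.2 [43.1 60.7]
side red (88, 106) [647. 129.] [33. 34.] 36.4 [102.8 105.4]
side blue (18, 62) [ 561. -360.] [56. 59.] 73.2 [41.5 61.3]
side blue (55, 66) [ 561. -361.] [58. 58.] 71.7 [63.5 65.7]
side green (18, 62) [390. 255.] [45. 46.] 26.7 [52.1 60.6]
side green (88, 106) [390. 255.] [33. 34.] 20.9 [ 98.1 100.3]
side yellow (18, 62) [473. -90.] [78. 43.] 12.2 [34.7 58.1]
side yellow (88, 106) [472. -92.] [25. 14.] 10.7 [ 97.1 100.2]
side vial [[563.9, 14.4, 49.8], [563.8, 14.5, 49.7]]
side flask [[532.3, 228.4, 62.5], [532.4, 228.4, 62.1]]
top red (18, 62) [643. 126.] [32. 44.] 23.9 [47.1 61.1]
top red (88, 106) [650. 129.] [33. 33.] 29.0 [102.9 105.4]
top blue (18, 62) [ 563. -359.] [57. 54.] 14.3 [50.8 61.8]
top blue (55, 66) [ 564. -361.] [57. 58.] 31.2 [63.5 65.6]
top green (18, 62) [392. 254.] [45. 45.] 26.5 [56.1 61. ]
top green (88, 106) [392. 254.] [32. 33.] 88.6 [ 98.6 101.7]
top yellow (18, 62) [475. -92.] [76. 40.] 12.0 [33.9 46.6]
top yellow (88, 106) [474. -92.] [24. 12.] 12.0 [ 98.6 101. ]
top vial [[566.4, 10.0, 52.4], [566.4, 10.1, 52.5]]
top flask [[536.0, 221.5, 64.8], [536.1, 221.6, 65.2]]
```

View pics/end_side.png

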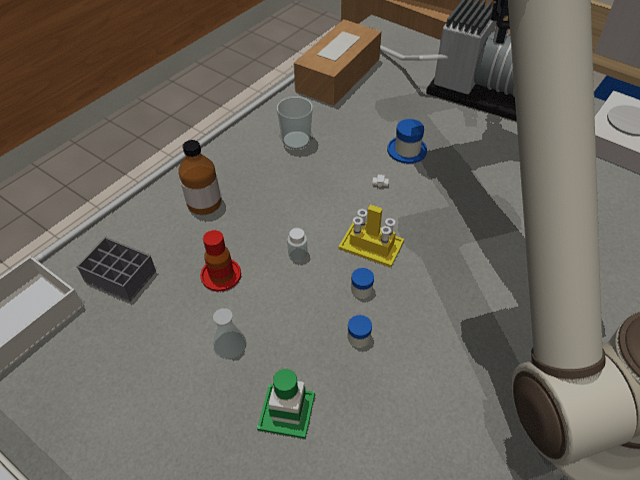

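View pics/end_top.png

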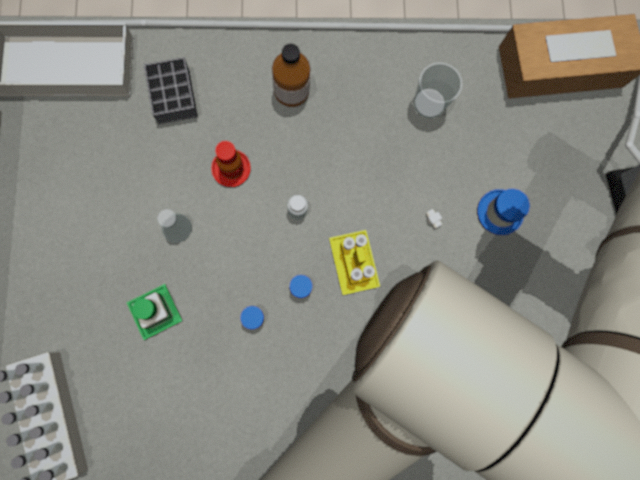

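Side view: each object stands in its own tray, red (218,262), blue (408,142), green (287,405) and yellow (372,240). The vial (297,241) and flask (225,335) have not moved.

```bash
python3 -c "
from bench import *
print(job_done())"
```

```text
the job is handed in; nothing more can be done
None
```

All four items stand upright in the trays of their own colours, the square bottle and the block lined up with their tray sides; the vial and flask are undisturbed, and the job was handed in at about 32 s.

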